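Call the baker and show the jar left open and its lid

TASK

One of the three grain jars has been left open: ring the counter bell by pressing its button, then point out the open jar, and after it the wooden lid that lies on the table. To point, hold the fingertips still for two seconds about 3 cm above the middle of the thing, without touching it, and finish while still pointing at the lid. Grasp, lift and shift nothing, do not dip close over the covered jars or the roll of tape, and touch nothing on the table but the bell.

Things in the scene. Friction and masses are not known exactly. Their poses are not given: they have to be found in the camera images.
- open_jar: the open one of three round glass jars of grain: no lid, grain seen in its mouth; 112 mm across, 132 mm tall, loose. Origin at the centre of its underside, z up. The three jars stand in a row across the table, in any order, the middles at least 140 mm apart
- open_jar_mouth (a point): centre of the open jar's mouth, level with its rim, 132 mm above the table; z up
- covered_jar_a: round glass jar of grain, 112 mm across, with its flat wooden lid on, 147 mm tall in all; loose; origin at the centre of its underside
- covered_jar_a_top (a point): centre of the top of that jar's lid, 147 mm above the table
- covered_jar_b: another round glass jar with its flat wooden lid on, 112 mm across, 141 mm tall in all; loose; origin at the centre of its underside
- covered_jar_b_top (a point): centre of the top of that jar's lid, 141 mm above the table
- loose_lid: the open jar's lid, lying on the table nearer the robot than the jars: flat round disc of light wood, 110 mm across, 29 mm high with the pale ring under it; loose; origin at the centre of its underside. Lid, bell and tape roll stand in a row, in any order
- loose_lid_top (a point): centre of the lid's flat top, 29 mm above the table; z up
- bell: counter bell: steel dome on a black foot, 74 mm across, 57 mm high in all, 160 g, loose; origin at the centre of its underside, z up
- bell_top (a point): top of the bell's button at rest, on the bell's axis, 57 mm above the table; the button is a small brass cap 12 mm across (narrower than an open gripper's gap, so press with shut fingers)
- bell_button (a joint): the bell's push button: 0 at rest, grows downward to 0.004 m when fully pressed; the bell rings from 0.002 m on. A spring returns it; about 4 N make it ring, 8 N press it fully down
- tape_roll: roll of paper tape lying flat, a ring with a wide hole, 98 mm across, 25 mm high, loose; origin at the centre of its underside; not to be disturbed or pointed at
- spoon_cup: steel cup of spoons, 72 mm across, 159 mm tall, loose, at the right; origin under its middle; not to be disturbed
- packet: flat kraft paper packet, 62 x 100 x 14 mm, loose, at the right; origin under its middle; not to be disturbed

How it is judged (in metres and radians):
On the way, in this order (a step that is already met when the one before it is completed fails the run):
1. the bell's button is pressed (value of joint bell_button above 0.002 m), for 0.02 s.
2. the fingertips dwell just above the open jar's mouth (horizontal distance between the grasp point and open_jar_mouth below 0.035 m and z of the grasp point in the frame of open_jar_mouth between 0.022 and 0.095 m and value of joint bell_button below 0.001 m), for 1.5 s.
3. the fingertips dwell just above the loose lid (horizontal distance between the grasp point and loose_lid_top below 0.035 m and z of the grasp point in the frame of loose_lid_top between 0.022 and 0.095 m), for 1.5 s.
At the end, for the whole second after the job is handed in: Grasp point within 35 mm, seen from above, of the lid's middle and 22 to 95 mm above its top (fingertips 0.5 to 7.5 cm), as before over the open jar, 1.5 s each; bell button up, bell upright within 30 mm of its start, everything else within 20 mm (all of step 3 and distance of each of open_jar, covered_jar_a, covered_jar_b, loose_lid, tape_roll, spoon_cup, packet from where it was at the start of the episode below 0.02 m and value of joint bell_button below 0.001 m and distance of bell from where it was at the start of the episode below 0.03 m and angle between bell's own z axis and vertical below 0.1 rad and linear speed of bell below 0.02 m/s); the robot touches nothing.
It fails at once if a jar or the lid is touched (contact force between any of the fingers, the arm and open_jar above 0.5 N or contact force between any of the fingers, the arm and covered_jar_a above 0.5 N or contact force between any of the fingers, the arm and covered_jar_b above 0.5 N or contact force between any of the fingers, the arm and loose_lid above 0.5 N).
It fails at once if the fingertips dip close over the middle of a covered jar or the tape roll (grasp point within 35 mm of the middle seen from above, and lower than 70 mm over the top) ((horizontal distance between the grasp point and covered_jar_a_top below 0.035 m and z of the grasp point in the frame of covered_jar_a_top below 0.07 m) or (horizontal distance between the grasp point and covered_jar_b_top below 0.035 m and z of the grasp point in the frame of covered_jar_b_top below 0.07 m) or (horizontal distance between the grasp point and tape_roll below 0.035 m and z of the grasp point in the frame of tape_roll below 0.095 m)).
It fails at once if a bystander is touched (contact force between any of the fingers, the arm and tape_roll above 0.5 N or contact force between any of the fingers, the arm and spoon_cup above 0.5 N or contact force between any of the fingers, the arm and packet above 0.5 N).
It fails at once if a jar, the lid or a bystander is moved by more than 20 mm (distance of any of open_jar, covered_jar_a, covered_jar_b, loose_lid, tape_roll, spoon_cup, packet from where it was at the start of the episode above 0.02 m).
It fails at once if the bell is lifted, tipped or shoved away (height (world z) of bell above 0.012 m or angle between bell's own z axis and vertical above 0.35 rad or distance of bell from where it was at the start of the episode above 0.03 m).
It also fails if it takes over 56 s, if anything falls off the work surface, if the arm or the gripper's body presses on something with over 40 N, if the wrist force passes 120 N, or if a joint passes its speed limit or range.

ROBOT

A 6-joint arm with a two-finger parallel gripper is mounted at the origin on a cart in front of the work surface, level with it; the furniture and walls round the work are solid. World frame = base frame: x ahead of the robot, y to its left, z up, the work surface at z = 0. Lengths are in mm, angles in rad, forces in N, time in s.
With the tool pointing down it reaches from about 350 to 975 mm from the base axis. Payload 7.1 kg.
Tool frame: the origin (TCP) lies between the finger pads; the fingertips stand 19 mm ahead of it and the grasp point (between the pads) is the TCP (ctrl.tcp_to_tips is the distance from the TCP to the fingertips, in mm); z points along the fingers, y is the line along which they close (so a half turn about z gives the same grasp; the last joint's range is limited). The gripper opens to 88 mm and grips with 3 to 60 N. Pads are 20 mm wide; open, the fingers measure 115 mm over their backs; the gripper's body (75 mm by 178 mm) begins 61 mm behind the grasp point.
Start: joints at [-1.253, 0.423, 1.63, -0, 1.089, -0.019], TCP at [206.56, -589.863, 241.675] pointing down, gripper open.
Joint ranges: [-3, 3], [-0.9, 2.11], [0.09, 2.58], [-1.31, 4.45], [0.11, 2.69], [-2.54, 2.54]. Speed limits (rad/s): [2.39, 2.39, 3.01, 3.14, 3.14, 3.14].

INTERFACE

Orientations are given as a rotation vector (axis times angle).
In Python, from workcell import status, optics, ctrl gives the robot as it stands. The module is installed in compiled form; this text tells all that it offers.
- The arm moves only by the shell command python3 -m inch 'ROWS'. ROWS is JSON, a list that holds one entry, the list of rows, each a list of 7 numbers: the shift along the tool's x, y, z in mm, then the turn, a rotation vector about the tool's x, y, z in rad, then the opening in per cent of the stroke, from 0 (shut) to 100 (fully open). A call has 1 to 20 rows; each row is the pose to reach, as a shift and turn from the pose commanded when the call began, along the tool's axes at that moment; what a row does not reach only later rows make up. A row lasts 1/10 s, in which the tool goes at most 50 mm and 8.59 degrees, less where a joint would pass 70% of its speed; a pose out of reach is approached as far as the arm can. A call with a gripper value outside its range is refused whole. The fingers move at their own pace and stop on an object; the grip force is fixed at half the most. Time passes only in rows, so rows that repeat a pose let the fingers close. It gives the time, the measured TCP pose, the force, the opening and the grip force at its end, in the units of the state.
- status.get_obs(): the state, without advancing time (a new reading comes with each control period).
- optics.get_image(name): name is "side" or "top"; returns a dict with "frame" (420x560x3 uint8, red, green, blue), "fx", "fy", "cx", "cy" (pixels), "rvec" (rotation vector, rad) and "tvec" (3), from world to camera coordinates, as OpenCV has them. Camera axes: x right, y down, z forward; pixel columns grow to the right and rows downward; lengths in mm; the calibration is good to about 2 mm. A picture is of the moment at which its call begins. There is no depth.
- ctrl.close_job(): hands the job in; it is judged then, once.
The state is a dict: "t": time; "qpos": joint angles; "qvel": joint speeds; "joint_torque": joint torques, N m; "ee_pos": TCP position; "orientation": TCP orientation; "ft_force": force on the tool from outside, world axes, zero at the start; "moment": the same for the moment, N m; "width": finger opening in mm; "grasp_force": force on a finger pad.
Only numpy, scipy, OpenCV 4.12 (cv2) and the standard library are available. Lean on these libraries where they do the work, as an engineer would, in place of code of your own. Each camera call takes 0.05 s, during which the arm holds its last target. There are 200 camera calls.

## Working session

There is one attempt and no reset: what is moved stays moved. The work goes in short steps, Python scripts to look and compute and a shell command to move; the robot and the scene stay as the last step left them, time stands still between calls to the robot, and variables do not carry over. Pictures are saved under pics/ and viewed, at most 10 in all, crops included, and the job is handed in when it is done.

```bash
mkdir -p pics; python3 - <<'E'
from workcell import status, optics, ctrl
import cv2,json,numpy as np,pickle
for n in("top","side"):
    d=optics.get_image(n); cv2.imwrite(f"pics/{n}0.png",d["frame"][:,:,::-1]); pickle.dump(d,open(n+"0.pkl","wb"))
    R=cv2.Rodrigues(np.array(d["rvec"]))[0]; print(n,d["fx"],d["cx"],d["cy"],(-R.T@np.array(d["tvec"]).ravel()).round(),R.round(2).tolist())
print(status.get_obs(),ctrl.tcp_to_tips)
E
```

```text
top 530.2622901922734 281.47584738440827 208.98397826177896 [ 367. -124. 1612.] [[-0.01, -1.0, -0.01], [-0.99, 0.02, -0.12], [0.12, 0.01, -0.99]]
side 524.6936961698842 283.82176578682754 207.42606716138937 [-124. 1043.  770.] [[-0.88, -0.48, -0.01], [-0.2, 0.38, -0.9], [0.43, -0.79, -0.43]]
{'t': 0.1, 'qpos': array([-1.25297568e+00,  4.23756768e-01,  1.63060906e+00, -1.91541502e-05,
        1.08862196e+00, -1.90161362e-02]), 'qvel': array([-0.00012956, -0.00118579, -0.00118733, -0.00056484,  0.00058682,
       -0.00060403]), 'joint_torque': array([-5.79782791e-04, -5.45618320e+01, -2.74324572e+01,  6.45173807e-02,
        1.88827881e-02, -5.06715719e-05]), 'ee_pos': array([ 206.42352624, -589.41508635,  240.98597402]), 'orientation': array([-3.09578267e+00, -5.26387153e-01,  3.52391313e-04]), 'ft_force': array([ 0.29676437,  0.5683409 , -0.64428374]), 'moment': array([-0.03290218,  0.00804758,  0.00528733]), 'grasp_force': 0.0, 'width': 87.6624016956496} 19.0
```

View pics/top0.png

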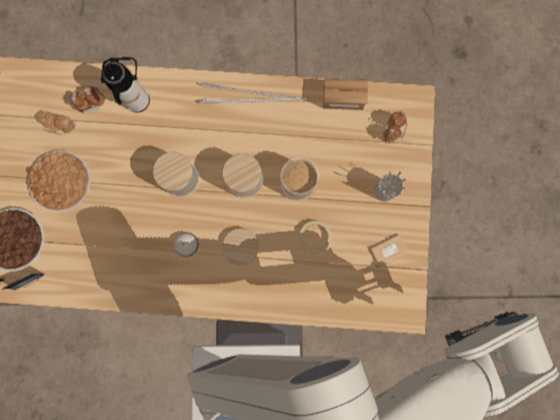

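View pics/side0.png

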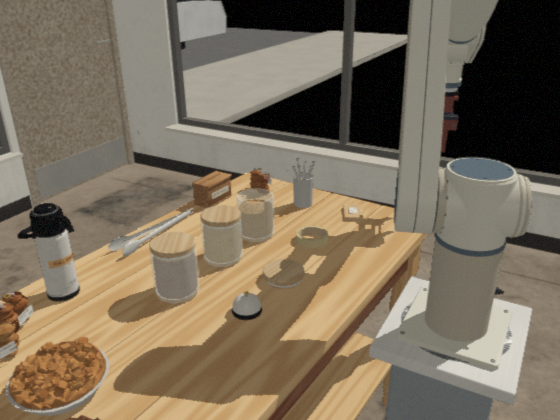

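Top view: open jar at about (300,176), covered jars at (176,172) and (243,174). The bell is at (186,243), the lid at about (240,246) and the tape at (314,236). The side view agrees: the open jar is the one farthest from that camera. I'll enlarge the lid row with the fitted circles drawn on it.

```bash
cat > h.py <<'E'
import cv2,numpy as np
def ray(d,u,v,z):
    R=cv2.Rodrigues(np.array(d["rvec"],float))[0]; t=np.array(d["tvec"],float).ravel(); c=-R.T@t
    r=R.T@np.array([(u-d["cx"])/d["fx"],(v-d["cy"])/d["fy"],1]); return c+r*(z-c[2])/r[2]
def proj(d,p):
    K=np.array([[d["fx"],0,d["cx"]],[0,d["fy"],d["cy"]],[0,0,1]])
    return cv2.projectPoints(np.array([p],float),np.array(d["rvec"],float),np.array(d["tvec"],float),K,None)[0].ravel()
E
python3 - <<'E'
import pickle,cv2,numpy as np
from h import *
d=pickle.load(open("top0.pkl","rb")); s=pickle.load(open("side0.pkl","rb"))
g=cv2.cvtColor(d["frame"],cv2.COLOR_RGB2GRAY); k=4
im=cv2.resize(d["frame"][140:280,150:350,::-1].copy(),None,fx=k,fy=k,interpolation=cv2.INTER_CUBIC)
G=cv2.createCLAHE(3,(4,4)).apply(cv2.cvtColor(im,cv2.COLOR_BGR2GRAY))
for n,(u,v),z,dia in [("open",(300,176),132,112),("covL",(176,172),145,112),("covM",(243,174),145,112),("bell",(186,243),30,74),("lid",(240,246),29,110),("tape",(314,236),25,98)]:
    p=ray(d,u,v,z); r=d["fx"]*dia/2/(1612-z)*k
    x0,y0=int((u-150)*k),int((v-140)*k); a=int(r*1.35); X,Y=max(0,x0-a),max(0,y0-a)
    c=cv2.HoughCircles(G[Y:y0+a,X:x0+a],cv2.HOUGH_GRADIENT_ALT if 0 else cv2.HOUGH_GRADIENT,1,500,param1=80,param2=8,minRadius=int(r*.92),maxRadius=int(r*1.08))
    if c is None: print(n,"none");continue
    cx,cy,cr=c[0,0]; cx+=X;cy+=Y; cv2.circle(im,(int(cx),int(cy)),int(cr),(0,0,255),1); cv2.circle(im,(int(cx),int(cy)),2,(0,0,255),-1)
    U,V=cx/k+150-.4,cy/k+140-.4; q=ray(d,U,V,z); print(n,(round(U,1),round(V,1)),round(cr/r,2),q.round(),"side px",proj(s,q).round())
cv2.imwrite("pics/c.png",im)
E
```

```text
open (np.float32(299.0), np.float32(175.5)) 0.93 [ 636. -165.  132.] side px [255. 195.]
covL (np.float32(172.5), np.float32(171.0)) 0.94 [652. 191. 145.] side px [173. 242.]
covM (np.float32(241.7), np.float32(171.5)) 0.96 [648.  -4. 145.] side px [221. 211.]
bell (np.float32(186.0), np.float32(243.7)) 1.03 [453. 173.  30.] side px [248. 300.]
lid (np.float32(240.2), np.float32(246.2)) 1.03 [443.  11.  29.] side px [284. 269.]
tape (np.float32(314.5), np.float32(236.2)) 0.93 [ 470. -211.   25.] side px [312. 233.]
```

View pics/c.png

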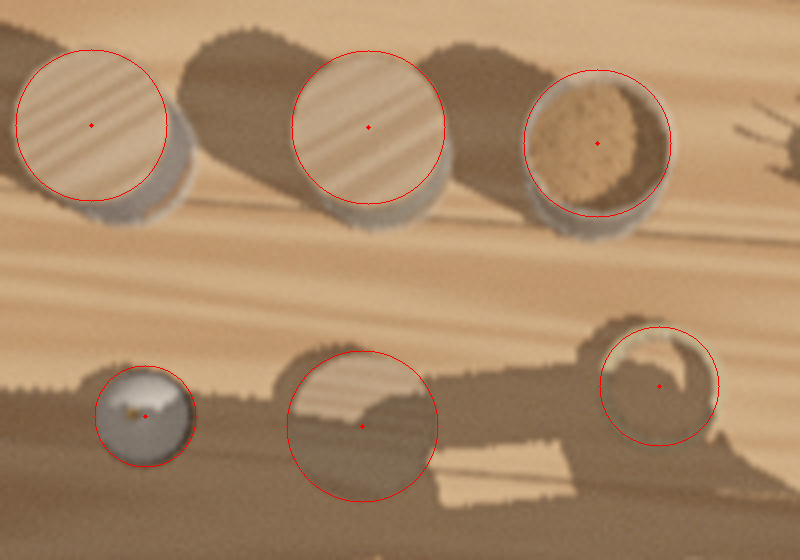

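The circles fit all six things. Circles at crop (597,143) for the open jar and (362,426) for the lid project onto the right objects in the side view. The brass button shows at crop (133,412). Next I'll locate the button in both views and get the tool axes.

```bash
python3 - <<'E'
import pickle,cv2,numpy as np
from h import *
from workcell import status
from scipy.spatial.transform import Rotation as Ro
d=pickle.load(open("top0.pkl","rb")); s=pickle.load(open("side0.pkl","rb"))
for n,D,(a,b) in(("top",d,(186,243)),("side",s,(247,300))):
    c=D["frame"][b-16:b+17,a-18:a+19].astype(int); m=(c[...,0]-c[...,2]>35)
    f=c[b*0:,:]; w=np.clip(c[...,0]-c[...,2],0,None)
    ys,xs=np.where(m); ok=np.hypot(xs-18,ys-16)<(9 if n=="top" else 16); print(n,[(x+a-18,y+b-16,int(w[y,x])) for x,y in zip(xs[ok],ys[ok])][:40])
print("top button guess",ray(d,183,243,57), "dome z40",ray(d,186,243.7,15))
o=status.get_obs(); R=Ro.from_rotvec(o["orientation"]).as_matrix(); print(R.round(3))
p=o["ee_pos"]
for n,t in (("via",(400,-330,290)),("bell hi",(450,173,150)),("jar hi",(636,-165,290)),("lid",(443,11,79))): print(n,(R.T@(np.array(t)-p)).round())
c=cv2.resize(s["frame"][270:330,210:290,::-1],None,fx=8,fy=8,interpolation=cv2.INTER_CUBIC); cv2.imwrite("pics/sb.png",c)
E
```

```text
top [(np.int64(181), np.int64(242), 38), (np.int64(182), np.int64(242), 53), (np.int64(183), np.int64(242), 54), (np.int64(184), np.int64(242), 40), (np.int64(181), np.int64(243), 43), (np.int64(182), np.int64(243), 68), (np.int64(183), np.int64(243), 65), (np.int64(184), np.int64(243), 46), (np.int64(182), np.int64(244), 50), (np.int64(183), np.int64(244), 50), (np.int64(184), np.int64(244), 36)]
side [(np.int64(242), np.int64(285), 82), (np.int64(243), np.int64(285), 85), (np.int64(244), np.int64(285), 87), (np.int64(245), np.int64(285), 88), (np.int64(246), np.int64(285), 89), (np.int64(247), np.int64(285), 86), (np.int64(248), np.int64(285), 89), (np.int64(249), np.int64(285), 88), (np.int64(250), np.int64(285), 86), (np.int64(251), np.int64(285), 87), (np.int64(252), np.int64(285), 88), (np.int64(240), np.int64(286), 80), (np.int64(241), np.int64(286), 84), (np.int64(242), np.int64(286), 85), (np.int64(243), np.int64(286), 89), (np.int64(244), np.int64(286), 88), (np.int64(245), np.int64(286), 87), (np.int64(246), np.int64(286), 87), (np.int64(247), np.int64(286), 89), (np.int64
[... 330 characters left out ...]
 np.int64(287), 85), (np.int64(241), np.int64(287), 85), (np.int64(242), np.int64(287), 88), (np.int64(243), np.int64(287), 87), (np.int64(244), np.int64(287), 88), (np.int64(245), np.int64(287), 88), (np.int64(246), np.int64(287), 87), (np.int64(247), np.int64(287), 86), (np.int64(248), np.int64(287), 87), (np.int64(249), np.int64(287), 88), (np.int64(250), np.int64(287), 86), (np.int64(251), np.int64(287), 86)]
top button guess [453.9944617  176.68373087  57.        ] dome z40 [454.11447235 175.74701792  15.        ]
[[ 0.944  0.331 -0.   ]
 [ 0.331 -0.944  0.001]
 [ 0.    -0.001 -1.   ]]
via [ 268. -181.  -49.]
bell hi [ 482. -639.   92.]
jar hi [ 546. -259.  -49.]
lid [ 422. -488.  163.]
```

View pics/sb.png

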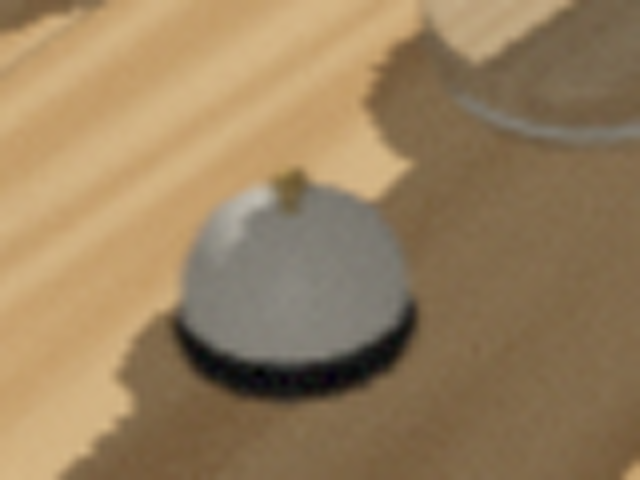

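The side view shows the brass button tip at crop (290,175), which is full-frame (246,291). That agrees with the bell axis at about (454,177). I'll shut the fingers and travel high to above the bell.

```bash
python3 -m inch '[[[90,-60,-40,0,0,0,0],[130,-90,-49,0,0,0,0],[175,-120,-49,0,0,0,0],[215,-150,-49,0,0,0,0],[268,-181,-49,0,0,0,0],[268,-181,-49,0,0,0,0],[268,-181,-49,0,0,0,0],[290,-225,-49,0,0,0,0],[310,-265,-49,0,0,0,0],[330,-305,-49,0,0,0,0],[350,-345,-49,0,0,0,0],[370,-385,-49,0,0,0,0],[390,-425,-40,0,0,0,0],[410,-470,-30,0,0,0,0],[430,-515,-20,0,0,0,0],[450,-560,0,0,0,0,0],[470,-605,20,0,0,0,0],[487,-642,40,0,0,0,0],[487,-642,50,0,0,0,0],[487,-642,50,0,0,0,0]]]'
```

```text
t: 2.1
ee_pos: [452.6, 177.5, 189.9]
orientation: [3.095, 0.531, -0.006]
ft_force: [0.1, 0.1, -0.0]
width: 0.1
grasp_force: 0.0
```

```bash
python3 - <<'E'
import numpy as np,pickle
from h import *
from workcell import status
from scipy.spatial.transform import Rotation as Ro
s=pickle.load(open("side0.pkl","rb")); print(proj(s,(454,177,57)))
o=status.get_obs(); R=Ro.from_rotvec(o["orientation"]).as_matrix(); p=o["ee_pos"]
print(p,o["qpos"].round(2),o["width"],o["ft_force"].round(2),R.round(3).tolist(),"to bell tips-on",(R.T@(np.array((454,177,76))-p)).round(1))
E
```

```text
[246.70975675 291.038997  ]
[452.5594642  177.45210522 189.86349834] [ 0.35  0.3   1.97 -0.    0.88  1.58] 0.11882881642892172 [ 0.07  0.07 -0.04] [[0.943, 0.333, -0.004], [0.333, -0.943, -0.002], [-0.004, 0.0, -1.0]] to bell tips-on [  1.7   0.9 113.9]
```

```bash
python3 -m inch '[[[2,1,30,0,0,0,0],[2,1,60,0,0,0,0],[2,1,80,0,0,0,0],[2,1,95,0,0,0,0],[2,1,105,0,0,0,0],[2,1,105,0,0,0,0],[2,1,105,0,0,0,0]]]'; python3 - <<'E'
from workcell import optics
import cv2,numpy as np
s=optics.get_image("side")["frame"][220:330,180:310,::-1]; cv2.imwrite("pics/sb2.png",cv2.resize(s,None,fx=5,fy=5,interpolation=cv2.INTER_CUBIC))
E
```

```text
t: 2.8
ee_pos: [456.7, 176.2, 87.3]
orientation: [-3.097, -0.525, -0.001]
ft_force: [0.4, 0.5, 0.4]
width: 0.3
grasp_force: 0.0
```

View pics/sb2.png

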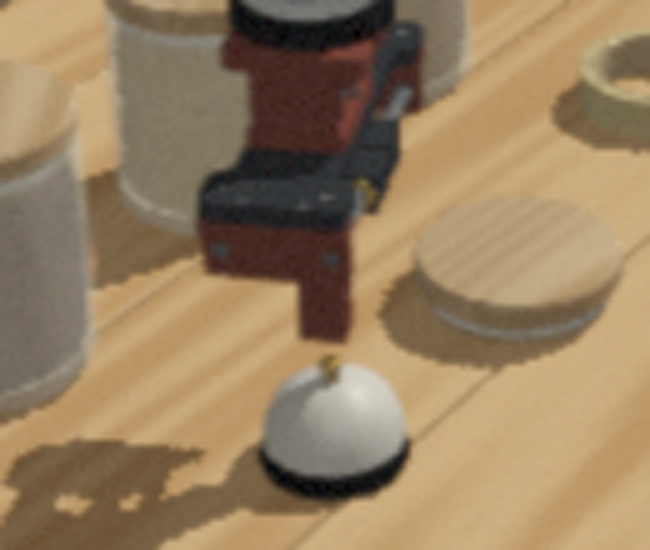

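The shut fingertips at crop (325,340) stand right above the button at (330,365). Now I'll press gently and watch the force.

```bash
python3 -m inch '[[[-2,0,5,0,0,0,0],[-2,0,8,0,0,0,0],[-2,0,11,0,0,0,0],[-2,0,12,0,0,0,0],[-2,0,12,0,0,0,0],[-2,0,12,0,0,0,0]]]'
```

```text
t: 3.45
ee_pos: [454.4, 176.1, 74.8]
orientation: [3.097, 0.527, -0.0]
ft_force: [0.8, 0.2, 2.3]
width: 0.6
grasp_force: 1.4
```

```bash
python3 -m inch '[[[0,0,1,0,0,0,0],[0,0,2,0,0,0,0],[0,0,2,0,0,0,0],[0,0,2,0,0,0,0],[0,0,2,0,0,0,0]]]'
```

```text
t: 3.95
ee_pos: [454.4, 176.1, 72.9]
orientation: [-3.097, -0.526, -0.0]
ft_force: [-2.5, 0.2, 6.6]
width: 0.7
grasp_force: 3.2
```

Force went to 6.6 N, past the roughly 4 N that rings the bell. Now I'll lift, cross high to the open jar and stop above it.

```bash
python3 -m inch '[[[0,0,-10,0,0,0,0],[0,0,-30,0,0,0,0],[0,0,-70,0,0,0,0],[0,0,-110,0,0,0,0],[0,0,-150,0,0,0,0],[0,0,-185,0,0,0,0],[0,0,-197,0,0,0,0],[5,35,-197,0,0,0,0],[11,75,-197,0,0,0,0],[18,115,-197,0,0,0,0],[24,155,-197,0,0,0,0],[30,195,-197,0,0,0,0],[36,235,-197,0,0,0,0],[42,275,-197,0,0,0,0],[48,315,-197,0,0,0,0],[54,355,-197,0,0,0,0],[58,375,-197,0,0,0,0],[59,382,-197,0,0,0,0],[59,382,-197,0,0,0,0],[59,382,-197,0,0,0,0]]]'; python3 - <<'E'
from workcell import optics,status
import cv2
print(status.get_obs()["ee_pos"])
for n in("top","side"): cv2.imwrite(f"pics/{n}3.png",optics.get_image(n)["frame"][:,:,::-1])
E
```

```text
t: 5.95
ee_pos: [635.5, -164.0, 269.1]
orientation: [-3.096, -0.527, 0.002]
ft_force: [0.6, 0.3, 0.1]
width: 0.4
grasp_force: 0.0
[ 635.50165549 -163.96022384  269.07294859]
```

View pics/side3.png

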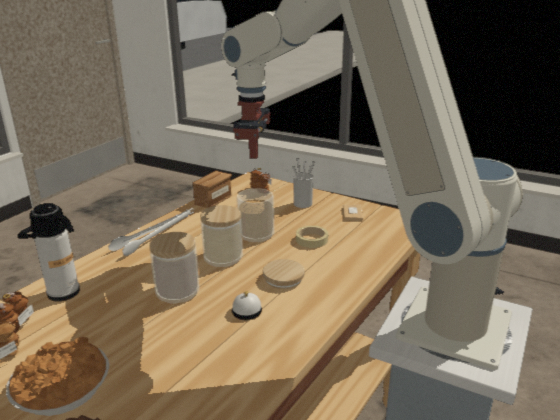

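The tips at (253,157) are straight above the open jar's mouth at (255,195). The bell stands undisturbed at (247,304). Next I'll descend to 50 mm above the rim and dwell there.

```bash
python3 -m inch '[[[0,0,30,0,0,0,0],[0,0,60,0,0,0,0],[0,0,80,0,0,0,0],[0,0,87,0,0,0,0],[0,0,87,0,0,0,0],[0,0,87,0,0,0,0],[0,0,87,0,0,0,0],[0,0,87,0,0,0,0],[0,0,87,0,0,0,0],[0,0,87,0,0,0,0],[0,0,87,0,0,0,0],[0,0,87,0,0,0,0],[0,0,87,0,0,0,0],[0,0,87,0,0,0,0],[0,0,87,0,0,0,0],[0,0,87,0,0,0,0],[0,0,87,0,0,0,0],[0,0,87,0,0,0,0],[0,0,87,0,0,0,0],[0,0,87,0,0,0,0]]]'; python3 -m inch '[[[0,0,0,0,0,0,0],[0,0,0,0,0,0,0],[0,0,0,0,0,0,0],[0,0,0,0,0,0,0],[0,0,0,0,0,0,0],[0,0,0,0,0,0,0]]]'
```

```text
t: 8.05
ee_pos: [636.3, -165.0, 182.7]
orientation: [-3.097, -0.527, -0.0]
ft_force: [0.4, 0.3, 0.5]
width: -0.2
grasp_force: 0.0
t: 8.65
ee_pos: [636.3, -165.0, 182.7]
orientation: [-3.097, -0.527, 0.0]
ft_force: [-0.6, -0.0, 0.9]
width: 0.4
grasp_force: 0.0
```

```bash
python3 -m inch '[[[0,0,-30,0,0,0,0],[0,0,-65,0,0,0,0],[0,0,-88,0,0,0,0],[-12,-22,-88,0,0,0,0],[-30,-55,-88,0,0,0,0],[-49,-90,-88,0,0,0,0],[-67,-125,-88,0,0,0,0],[-86,-160,-88,0,0,0,0],[-105,-195,-88,0,0,0,0],[-119,-220,-88,0,0,0,0],[-124,-230,-80,0,0,0,0],[-124,-230,-50,0,0,0,0],[-124,-230,-15,0,0,0,0],[-124,-230,20,0,0,0,0],[-124,-230,55,0,0,0,0],[-124,-230,80,0,0,0,0],[-124,-230,96,0,0,0,0],[-124,-230,102,0,0,0,0],[-124,-230,102,0,0,0,0],[-124,-230,102,0,0,0,0]]]'; python3 -m inch '[[[0,0,0,0,0,0,0],[0,0,0,0,0,0,0],[0,0,0,0,0,0,0],[0,0,0,0,0,0,0],[0,0,0,0,0,0,0],[0,0,0,0,0,0,0],[0,0,0,0,0,0,0],[0,0,0,0,0,0,0],[0,0,0,0,0,0,0],[0,0,0,0,0,0,0],[0,0,0,0,0,0,0],[0,0,0,0,0,0,0],[0,0,0,0,0,0,0],[0,0,0,0,0,0,0],[0,0,0,0,0,0,0],[0,0,0,0,0,0,0],[0,0,0,0,0,0,0],[0,0,0,0,0,0,0],[0,0,0,0,0,0,0],[0,0,0,0,0,0,0]]]'; python3 - <<'E'
from workcell import optics
import cv2
cv2.imwrite("pics/s4.png",optics.get_image("side")["frame"][:,:,::-1])
E
```

```text
t: 10.65
ee_pos: [444.0, 11.0, 81.1]
orientation: [3.097, 0.526, 0.002]
ft_force: [0.5, 0.7, 0.5]
width: 0.4
grasp_force: 0.0
t: 12.65
ee_pos: [443.3, 11.1, 80.7]
orientation: [-3.097, -0.526, -0.0]
ft_force: [0.4, 0.1, 0.8]
width: 0.6
grasp_force: 0.0
```

View pics/s4.png

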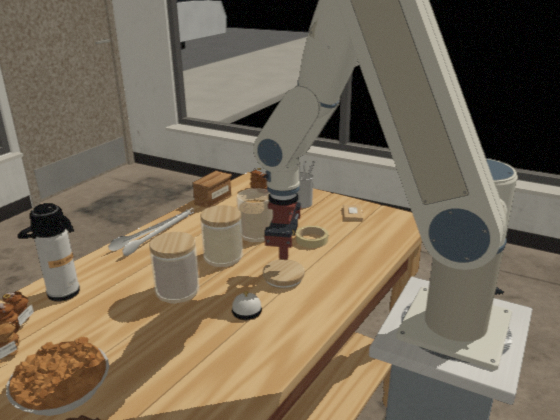

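The fingertips at (284,257) hover over the middle of the lid at (284,271). Everything else stands where it was, so I'm handing in.

```bash
python3 -c "
from workcell import ctrl
print(ctrl.close_job())"
```

```text
the job is handed in; nothing more can be done
None
```

I pressed the bell (6.6 N, where about 4 N rings it), pointed at the open jar and then the lid for over 1.5 s each, and handed in while still over the lid; the hand-in gave no verdict.

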